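# Load an extract vial past the latching pawl of a vial lane

## Task

Stand the large black-capped extract vial upright on the worktop at the flared mouth of the vial lane, then slide it along the lane, staying down on the worktop, past the sprung steel pawl until the pawl clicks out behind it and the vial stays trapped between pawl and end stop. Feel for the end stop and do not force the vial against any part of the lane; let go of it and leave the two smaller vials where they stand.

Things in the scene. Friction and masses are not known exactly. Their poses are not given: they have to be found in the camera images.
- extract_vial: The vial to load: clear glass, orange contents, black screw cap; the largest of the three loose vials: upright cylinder 25.6 mm across (cap 23.6 mm, from 83 mm up), 91 mm tall, about 45 g. Origin at the centre of its underside, z up along it. It starts upright on the worktop (z = 0).
- vial_lane: Aluminium guide fixed to the worktop: two parallel rails 29 mm apart inside, 6 mm thick, 48 mm high, no floor (the vial slides on the worktop). Origin on the worktop, centre line, at the mouth; +x = loading direction, +y = left, z up. Feet and pawl housing reach 70 mm to the left, 45 mm to the right; highest part 57 mm: grip the vial above that. All x values below are in this frame.
- lane_mouth (a point): Lane mouth, centre line, on the worktop (same point as the lane's origin, x = 0). The rails flare from 43 mm inner width at x = -5 mm to 29 mm at x = 25 mm, then run straight to x = 220 mm. Stand the vial here, before the pawl. More than 20 N between the vial and any part of the lane (rails, pawl, stop) is forcing it.
- slot_start (a point): Centre line on the worktop, x = 100 mm. A grey carriage with pawl and end stop is clamped c further along, c = 0 to 36 mm, different each time and not measured. Pawl: folded steel plate through the left rail (cut down to 22 mm high from x = 57 to 208 mm), 25 to 43 mm up; its polished ramp starts at about x = 64 mm + c, its square rear face is at 100 mm + c. Vial trapped when its axis is past 113 mm + c.
- lane_end (a point): Far end of the lane, centre line, on the worktop, x = 220 mm. End stop on the carriage: sprung rubber pad 18 mm across, 36 mm up, face at x = 124 mm + c. It resists with 3 N at first touch, 1.5 N more per mm; the pawl clicks behind the vial with the pad 2 mm in (about 6 N); at 6 mm (12 N) the pad goes hard. So stop at about 7 to 10 N of push. Let go, the pad holds the vial against the pawl.
- pawl (a joint): How far the sprung pawl is pushed out of the lane, to its left (m): 0 = fully out, 6 mm past the centre line (free, or clicked behind the vial); 0.016 to 0.02 while the vial passes. Spring 1.5 N plus 0.1 N per mm. The ramp takes up to 6 N of push and presses the vial to the right rail with up to 4 N; once the vial is half past, the pawl urges it onward with up to 4 N before it clicks.
- small_vial_1: Bystander: smaller glass vial with grey metal crimp cap, 22 mm round, 78 mm tall, standing loose near the extract vial (places change). Origin at the centre of its underside. Not to be moved.
- small_vial_2: Bystander: another such smaller vial with grey metal crimp cap, 22 mm round, 78 mm tall, standing loose. Origin at the centre of its underside. Not to be moved.

How it is judged:
By the outcome, as a careful person would: the job done as asked, in the order asked, and still so for the second after the job is handed in, with the robot touching nothing.
It also fails if it takes over 54 s, if anything falls off the work surface, if the arm or the gripper's body presses on something with over 40 N, if the wrist force passes 120 N, or if a joint passes its speed limit or range.

## Robot

A 6-joint arm with a two-finger parallel gripper is mounted at the origin on a cart in front of the work surface, level with it; the furniture and walls round the work are solid. World frame = base frame: x ahead of the robot, y to its left, z up, the work surface at z = 0. Lengths are in m, angles in rad, forces in N, time in s.
With the tool pointing down it reaches from about 0.225 to 0.875 m from the base axis. Payload 3.4 kg.
Tool frame: the origin (TCP) lies at the very end of the fingers, on their centre line; the grasp point (between the pads) lies 19 mm behind it; z points along the fingers, y is the line along which they close (so a half turn about z gives the same grasp; the last joint's range is limited). The gripper opens to 85 mm and grips with 20 to 120 N. Pads are 22 mm wide; open, the fingers measure 114 mm over their backs; the gripper's body (76 mm by 85 mm) begins 54 mm behind the grasp point. The pads swing forward as they close: fully open they stand 13 mm farther back than shut.
Start: joints at [1.202, 0.276, 1.505, -0, 1.361, -0.121], TCP at [0.141, 0.557, 0.231] pointing down, gripper open.
Joint ranges: [-2.89, 2.89], [-0.75, 2.08], [0.22, 2.7], [-1.18, 4.32], [0.11, 2.71], [-2.7, 2.7]. Speed limits (rad/s): [2.57, 2.57, 3.14, 3.14, 3.14, 3.14].

## Interface

Orientations are given as a unit quaternion [w, x, y, z].
In Python, from rig import get_state, optics, sign_off gives the robot as it stands.
- The arm moves only by the tool send_rows, never from a script. Its argument "increments" is a list of rows, each an object with "gripper": the gripper's target within -1 to 1 (shut at 1, half-way at 0, fully open at -1); "linear": the shift along the world's x, y, z in m, a list of three; "delta_rot": the turn, a rotation vector about the world's x, y, z in rad, a list of three. In form: [{"gripper": gripper, "linear": [dx, dy, dz], "delta_rot": [rx, ry, rz]}, ...]. A call has 1 to 8 rows; each row is the pose to reach, as a shift and turn from the pose commanded when the call began; what a row does not reach only later rows make up. A row lasts 1/10 s, in which the tool goes at most 50 mm and 8.59 degrees, less where a joint would pass 70% of its speed; a pose out of reach is approached as far as the arm can. A call with a gripper value outside its range is refused whole. The fingers move at their own pace and stop on an object; "newtons" is the grip in N (left out, the last holds). Time passes only in rows, so rows that repeat a pose let the fingers close. It gives the time, the measured TCP pose, the force, the opening and the grip force at its end, in the units of the state.
- get_state(): the state, without advancing time (a new reading comes with each control period).
- optics.get_image(name): name is "scene" or "top" or "wrist"; returns a dict with "pixels" (384x512x3 uint8, blue, green, red), "K" (3x3 intrinsics, pixels), "rvec" (rotation vector, rad) and "tvec" (3), from world to camera coordinates, as OpenCV has them; the wrist camera has in their place "T_tool_cam" (4x4, takes a point from camera to tool coordinates, whose origin is the TCP and whose axes are the flange's). Camera axes: x right, y down, z forward; pixel columns grow to the right and rows downward; lengths in m; the calibration is good to about 2 mm. A picture is of the moment at which its call begins: read the wrist's pose just before it. There is no depth.
- sign_off(): hands the job in; it is judged then, once.
The state is a dict: "clock": time; "qpos": joint angles; "qd": joint speeds; "effort": joint torques, N m; "position": TCP position; "ee_rot": TCP orientation; "contact_force": force on the tool from outside, world axes, zero at the start; "moment": the same for the moment, N m; "width": finger opening in m; "gripper_force": force on a finger pad.
Only numpy, scipy, OpenCV 4.12 (cv2) and the standard library are available. Lean on these libraries where they do the work, as an engineer would, in place of code of your own. Each camera call takes 0.05 s, during which the arm holds its last target. There are 200 camera calls.

## Working session

There is one attempt and no reset: what is moved stays moved. The work goes in short steps, Python scripts to look and compute and a tool call to move; the robot and the scene stay as the last step left them, time stands still between calls to the robot, and variables do not carry over. Pictures are saved under pics/ and viewed, at most 10 in all, crops included, and the job is handed in when it is done.

Besides the shell and the picture viewer there is one more tool, called after "Call:" by a JSON object that holds its "method" and its "body", one argument or row to a line. send_rows: Moves the arm, as the interface text tells. Its arguments: {"type":"object","properties":{"increments":{"type":"array"},"newtons":{"type":"number"}},"required":["increments"]}

```bash
mkdir -p pics; cat > h.py <<'E'
import numpy as np, cv2
from rig import get_state, optics
def grab(n,f):
    s=get_state(); d=optics.get_image(n); cv2.imwrite('pics/'+f,d['pixels'])
    np.savez(f'{n}.npz',**{k:np.array(v) for k,v in d.items() if k!='pixels'},pos=s['position'],rot=s['ee_rot'])
    return d
def cam(n):
    from scipy.spatial.transform import Rotation as R
    d=np.load(f'{n}.npz'); K=d['K']
    if 'rvec' in d: 
        Rm=cv2.Rodrigues(d['rvec'])[0]; return K,Rm,d['tvec'].reshape(3)
    q=d['rot']; T=np.eye(4);T[:3,:3]=R.from_quat([q[1],q[2],q[3],q[0]]).as_matrix();T[:3,3]=d['pos']
    M=np.linalg.inv(T@d['T_tool_cam']); return K,M[:3,:3],M[:3,3]
def px2w(n,uv,z):
    K,R,t=cam(n); r=R.T@np.linalg.inv(K)@np.array([uv[0],uv[1],1.]); c=-R.T@t
    return c+r*(z-c[2])/r[2]
def w2px(n,p):
    K,R,t=cam(n); q=K@(R@np.array(p,float)+t); return q[:2]/q[2]
E
python3 - <<'E'
from h import *
a=grab('top','t0.png');b=grab('scene','s0.png')
for n in('top','scene'):
    K,R,t=cam(n);print(n,K[0,0],-R.T@t,w2px(n,[.4,0,0]))
cv2.imwrite('pics/ts.png',cv2.resize(a['pixels'],(800,600),interpolation=cv2.INTER_CUBIC))
cv2.imwrite('pics/ss.png',cv2.resize(b['pixels'],(800,600),interpolation=cv2.INTER_CUBIC))
print(get_state())
E
```

```text
top 420.0916034701762 [ 0.53741866 -0.08627573  0.98141727] [213.95602775 286.31184082]
scene 463.6851323605792 [-0.11015229  0.31208926  0.46145961] [264.99874764 271.00671791]
{'clock': 0.1, 'qpos': array([ 1.20202951e+00,  2.76525763e-01,  1.50601924e+00,  1.14835298e-05,
        1.36071024e+00, -1.20990684e-01]), 'qd': array([ 0.00155149, -0.00217415, -0.00392593,  0.0016863 , -0.00083775,
        0.00044575]), 'effort': array([ 9.49864116e-04, -4.17695689e+01, -2.46406603e+01,  8.72143164e-05,
        5.69685173e-03,  1.75544848e-06]), 'position': array([0.14083952, 0.55698916, 0.23052457]), 'ee_rot': array([-2.06984623e-04,  1.23572547e-01,  9.92335193e-01, -8.05131681e-04]), 'contact_force': array([ 0.2301488 , -1.04147617, -0.29030237]), 'moment': array([ 0.03733977, -0.04126267, -0.02553879]), 'gripper_force': 0.0, 'width': 0.08539408738448094}
```

View pics/ts.png

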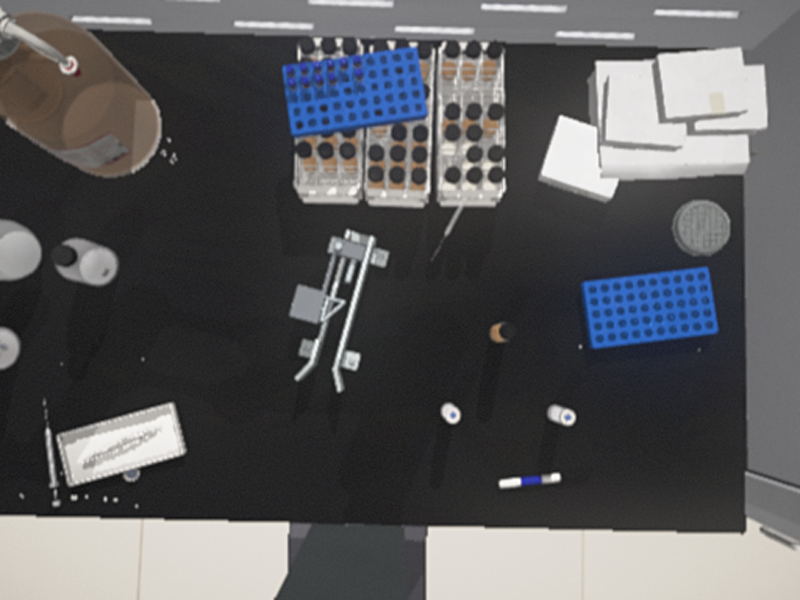

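View pics/ss.png

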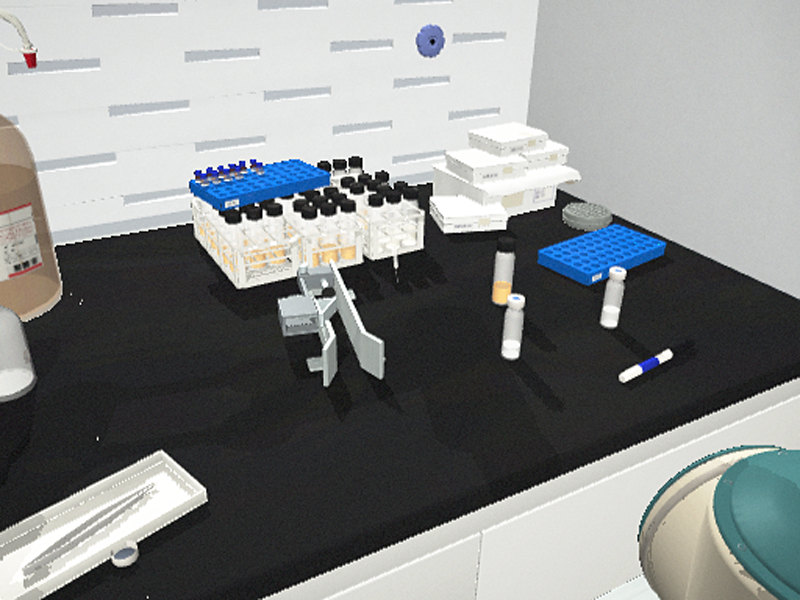

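Top view: extract vial's black cap is near (505,331) of the enlarged image, small vials are at (451,413) and (565,416), and the lane mouth is near (320,383), running up to (355,238). I'll enlarge these next.

```bash
python3 - <<'E'
from h import *
a=cv2.imread('pics/t0.png')
l=cv2.resize(a[140:260,180:260],None,fx=5,fy=5,interpolation=cv2.INTER_CUBIC)
r=cv2.resize(a[195:275,275:375],None,fx=4,fy=4,interpolation=cv2.INTER_CUBIC)
o=np.zeros((600,800,3),np.uint8);o[:,:400]=l;o[:320,400:]=r;cv2.imwrite('pics/c1.png',o)
E
```

```text
(no output)
```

View pics/c1.png

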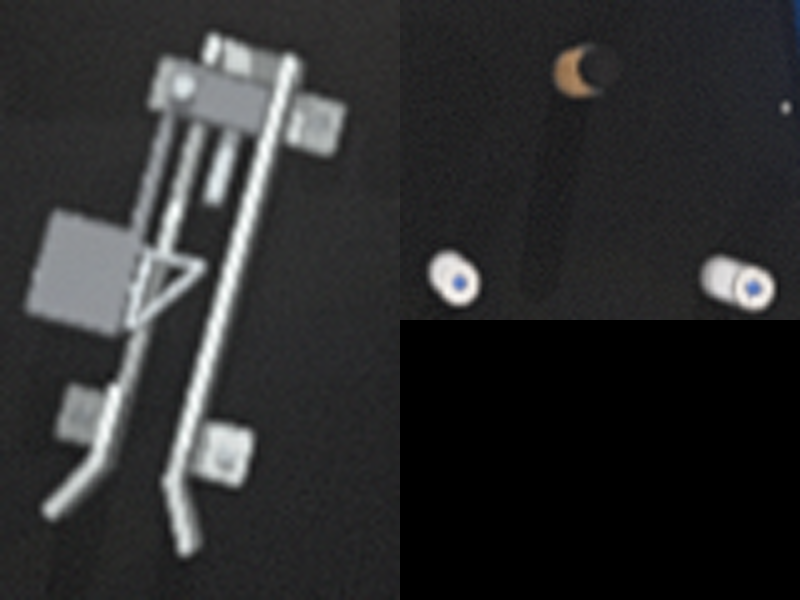

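```bash
python3 - <<'E'
from h import *
L=lambda x,y,z:px2w('top',(180+x/5,140+y/5),z)
Rr=lambda x,y,z:px2w('top',(275+(x-400)/4,195+y/4),z)
k=L(172,482,.048);e=L(290,62,.048);d=e-k;n=np.linalg.norm(d);u=d[:2]/n;v=np.array([-u[1],u[0]])
print('rail len',n,'yaw',np.degrees(np.arctan2(u[1],u[0])),k,e)
O=(k[:2]+e[:2])/2-u*.1225+v*.0175
print('origin',O)
loc=lambda p:((p[:2]-O)@u*1e3,(p[:2]-O)@v*1e3)
for nm,x,y,z in[('Ltip',48,513,.048),('Lkink',104,460,.048),('Rtip',188,550,.048),('pawltip',203,265,.043),('pawlfront',130,325,.043),('pad',214,200,.04),('kink',172,482,.048),('end',290,62,.048)]:print(nm,loc(L(x,y,z)))
for nm,x,y,z in[('vial',602,68,.091),('s1',460,284,.078),('s2',753,288,.078)]:p=Rr(x,y,z);print(nm,p,w2px('scene',p)*1.5625)
E
```

```text
rail len 0.1946482680489693 yaw -13.814088494319291 [ 0.51554061 -0.0014646   0.048     ] [ 0.70455879 -0.04794121  0.048     ]
origin [0.49527145 0.02154052]
Ltip (np.float64(-2.374262230148989), np.float64(31.511679622875253))
Lkink (np.float64(26.558531253675994), np.float64(14.103494604503307))
Rtip (np.float64(-1.691796109900639), np.float64(-32.41437107138087))
pawltip (np.float64(121.73959108181472), np.float64(-4.15582982788811))
pawlfront (np.float64(87.20416119950531), np.float64(19.97746820621003))
pad (np.float64(151.50418266732595), np.float64(-0.6845389555666723))
kink (np.float64(25.175865975515407), np.float64(-17.49999999999999))
end (np.float64(219.82413402448466), np.float64(-17.499999999999993))
vial [ 0.5743066  -0.23917133  0.091     ] [507.67391213 240.01381661]
s1 [ 0.45769727 -0.1672809   0.078     ] [517.38246668 298.13511152]
s2 [ 0.45959287 -0.32381393  0.078     ] [618.05369609 270.38046992]
```

Call:
{"method": "send_rows", "body": {
  "increments": [
    {"gripper": -1,"linear": [0.173,-0.318,0.0],"delta_rot": [0,0,-0.63]},
    {"gripper": -1,"linear": [0.173,-0.318,0.0],"delta_rot": [0,0,-0.63]},
    {"gripper": -1,"linear": [0.173,-0.318,0.0],"delta_rot": [0,0,-0.63]},
    {"gripper": -1,"linear": [0.173,-0.318,0.0],"delta_rot": [0,0,-0.63]},
    {"gripper": -1,"linear": [0.173,-0.318,0.0],"delta_rot": [0,0,-0.63]},
    {"gripper": -1,"linear": [0.173,-0.318,0.0],"delta_rot": [0,0,-0.63]},
    {"gripper": -1,"linear": [0.173,-0.318,0.0],"delta_rot": [0,0,-0.63]},
    {"gripper": -1,"linear": [0.173,-0.318,0.0],"delta_rot": [0,0,-0.63]}
  ]
}}

```text
clock: 0.9
position: [0.3155, 0.2354, 0.2312]
ee_rot: [0.001, 0.427, 0.904, -0.001]
contact_force: [-1.0, 0.5, 0.4]
width: 0.0858
gripper_force: 0.0
```

Call:
{"method": "send_rows", "body": {
  "increments": [
    {"gripper": -1,"linear": [0.135,-0.215,0.0],"delta_rot": [0,0,-0.934]},
    {"gripper": -1,"linear": [0.135,-0.215,0.0],"delta_rot": [0,0,-0.934]},
    {"gripper": -1,"linear": [0.135,-0.215,0.0],"delta_rot": [0,0,-0.934]},
    {"gripper": -1,"linear": [0.135,-0.215,0.0],"delta_rot": [0,0,-0.934]},
    {"gripper": -1,"linear": [0.135,-0.215,0.0],"delta_rot": [0,0,-0.934]},
    {"gripper": -1,"linear": [0.135,-0.215,0.0],"delta_rot": [0,0,-0.934]},
    {"gripper": -1,"linear": [0.135,-0.215,0.0],"delta_rot": [0,0,-0.934]},
    {"gripper": -1,"linear": [0.135,-0.215,0.0],"delta_rot": [0,0,-0.934]}
  ]
}}

```text
clock: 1.7
position: [0.4489, 0.0238, 0.2308]
ee_rot: [-0.0, 0.787, 0.616, -0.0]
contact_force: [-0.3, -0.3, -0.3]
width: 0.0849
gripper_force: 0.0
```

```bash
python3 - <<'E'
from h import *
d=grab('wrist','w1.png'); print(d['T_tool_cam'].round(3),d['K'][0,0])
K,R,t=cam('wrist');print(-R.T@t,R[2],get_state()['position'])
print(w2px('wrist',[.4953,.0215,0]),w2px('wrist',[.574,-.239,.091]),w2px('wrist',[.7046,-.0479,.048]))
cv2.imwrite('pics/w1b.png',cv2.resize(d['pixels'],(800,600),interpolation=cv2.INTER_CUBIC))
E
```

```text
[[ 0.001 -0.966 -0.259  0.066]
 [ 1.     0.001 -0.     0.001]
 [ 0.001 -0.259  0.966 -0.143]
 [ 0.     0.     0.     1.   ]] 323.7705981676327
[0.46575201 0.08801417 0.37362011] [-0.06360622 -0.25099005 -0.96589764] [0.44876676 0.02426865 0.23092799]
[290.60551581 157.08451434] [422.5273287  386.53831933] [508.91656072 181.01372344]
```

View pics/w1b.png

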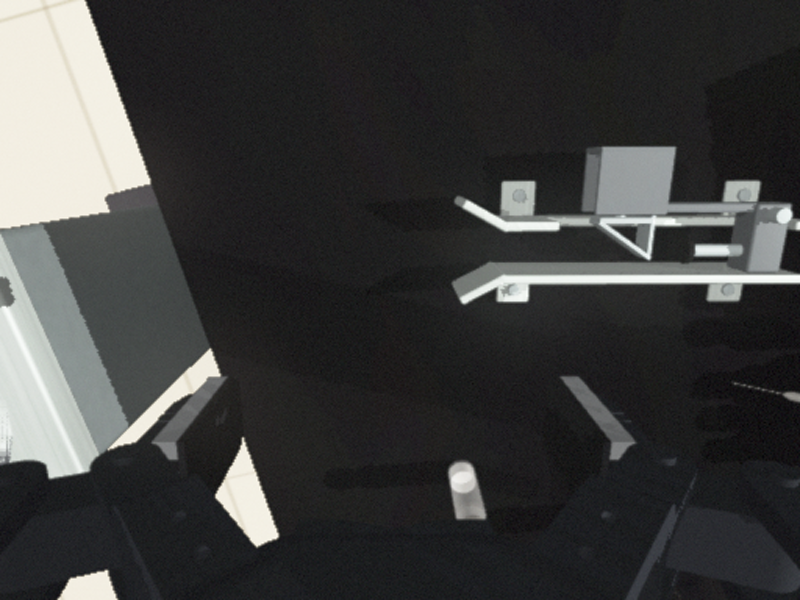

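```bash
python3 - <<'E'
from h import *
W=lambda x,y,z:px2w('wrist',(x/1.5625,y/1.5625),z)
O=np.array([.49527,.02154]);a=np.radians(-13.8);u=np.array([np.cos(a),np.sin(a)]);v=np.array([-u[1],u[0]])
for nm,x,y,z in[('Rkink',500,279.5,.048),('Rfar',798,279.5,.048),('Rmid',650,279.5,.048),('Lkink',505,226.5,.048),('L57',558,226.5,.048),('Ltip',459,201,.048),('Rtip',463,299,.048),('pawltip',649,258,.043),('pawlfront',600,221,.043),('pad',696,250,.036),('s1',462,481,.078)]:
    p=W(x,y,z);print(nm,p.round(4),((p[:2]-O)@u*1e3).round(1),((p[:2]-O)@v*1e3).round(1))
E
```

```text
Rkink [0.5162 0.0007 0.048 ] 25.2 -15.2
Rfar [ 0.7065 -0.046   0.048 ] 221.2 -15.3
Rmid [ 0.612  -0.0228  0.048 ] 124.0 -15.2
Lkink [0.5257 0.0342 0.048 ] 26.6 19.6
L57 [0.5587 0.0261 0.048 ] 60.5 19.5
Ltip [0.5004 0.057  0.048 ] -3.4 35.6
Rtip [ 0.4898 -0.0065  0.048 ] 1.4 -28.5
pawltip [ 0.6152 -0.0098  0.043 ] 124.0 -1.8
pawlfront [0.5871 0.0222 0.043 ] 89.1 22.5
pad [ 0.6497 -0.0139  0.036 ] 158.4 2.4
s1 [ 0.4612 -0.1209  0.078 ] 0.9 -146.4
```

Call:
{"method": "send_rows", "body": {
  "increments": [
    {"gripper": -1,"linear": [0.125,-0.263,-0.03],"delta_rot": [0,0,0]},
    {"gripper": -1,"linear": [0.125,-0.263,-0.03],"delta_rot": [0,0,0]},
    {"gripper": -1,"linear": [0.125,-0.263,-0.03],"delta_rot": [0,0,0]},
    {"gripper": -1,"linear": [0.125,-0.263,-0.03],"delta_rot": [0,0,0]},
    {"gripper": -1,"linear": [0.125,-0.263,-0.03],"delta_rot": [0,0,0]},
    {"gripper": -1,"linear": [0.125,-0.263,-0.03],"delta_rot": [0,0,0]},
    {"gripper": -1,"linear": [0.125,-0.263,-0.03],"delta_rot": [0,0,0]},
    {"gripper": -1,"linear": [0.125,-0.263,-0.03],"delta_rot": [0,0,0]}
  ]
}}

```text
clock: 2.55
position: [0.5738, -0.2384, 0.2004]
ee_rot: [-0.001, 0.787, 0.617, -0.0]
contact_force: [-0.2, 0.9, 0.4]
width: 0.0855
gripper_force: 0.0
```

```bash
python3 - <<'E'
from h import *
d=grab('wrist','w2.png'); s=get_state();print(s['position'],s['qd'].round(3))
print(w2px('wrist',[.574,-.239,.091])*1.5625)
cv2.imwrite('pics/w2b.png',cv2.resize(d['pixels'],(800,600),interpolation=cv2.INTER_CUBIC))
E
```

```text
[ 0.57355551 -0.23742754  0.20085065] [ 0.016 -0.022  0.014 -0.    -0.     0.003]
[392.87581247 299.82340264]
```

View pics/w2b.png

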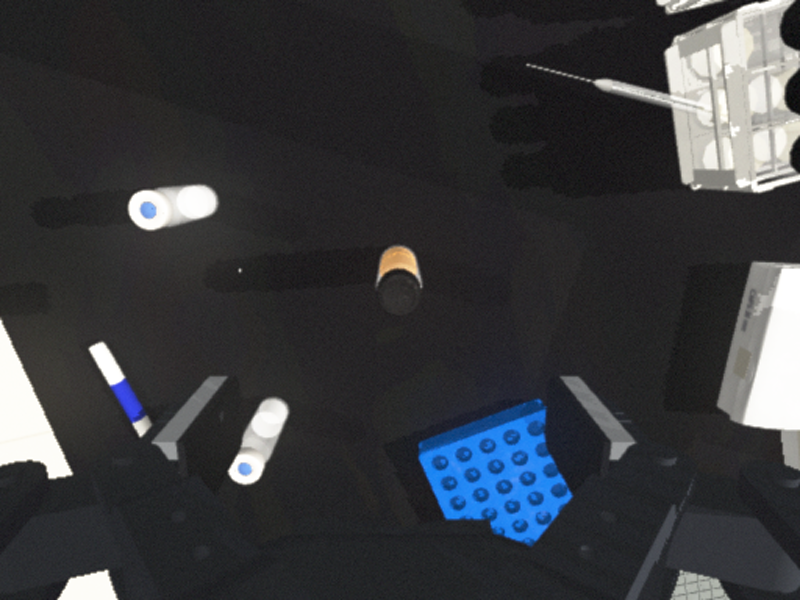

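The black cap is at (400,294), against a predicted (393,300), so there is about 3 mm of disagreement between cameras. I'll use the midpoint and descend.

Call:
{"method": "send_rows", "body": {
  "increments": [
    {"gripper": -1,"linear": [0.0025,0.0015,-0.04],"delta_rot": [0,0,0]},
    {"gripper": -1,"linear": [0.0025,0.0015,-0.08],"delta_rot": [0,0,0]},
    {"gripper": -1,"linear": [0.0025,0.0015,-0.11],"delta_rot": [0,0,0]},
    {"gripper": -1,"linear": [0.0025,0.0015,-0.13],"delta_rot": [0,0,0]},
    {"gripper": -1,"linear": [0.0025,0.0015,-0.138],"delta_rot": [0,0,0]},
    {"gripper": -1,"linear": [0.0025,0.0015,-0.138],"delta_rot": [0,0,0]},
    {"gripper": -1,"linear": [0.0025,0.0015,-0.138],"delta_rot": [0,0,0]}
  ],
  "newtons": 20
}}

```text
clock: 3.3
position: [0.5773, -0.2366, 0.0648]
ee_rot: [0.001, 0.787, 0.617, 0.001]
contact_force: [-0.1, -0.8, 0.8]
width: 0.0856
gripper_force: 0.0
```

```bash
python3 - <<'E'
from h import *
d=grab('wrist','w3.png'); s=get_state();print(s['position'],s['contact_force'])
print(w2px('wrist',[.5765,-.2375,.091])*1.5625)
cv2.imwrite('pics/w3b.png',cv2.resize(d['pixels'],(800,600),interpolation=cv2.INTER_CUBIC))
E
```

```text
[ 0.57758828 -0.23701767  0.06509881] [-0.13014967 -0.60635291  0.71391382]
[388.04238264 436.59929721]
```

View pics/w3b.png

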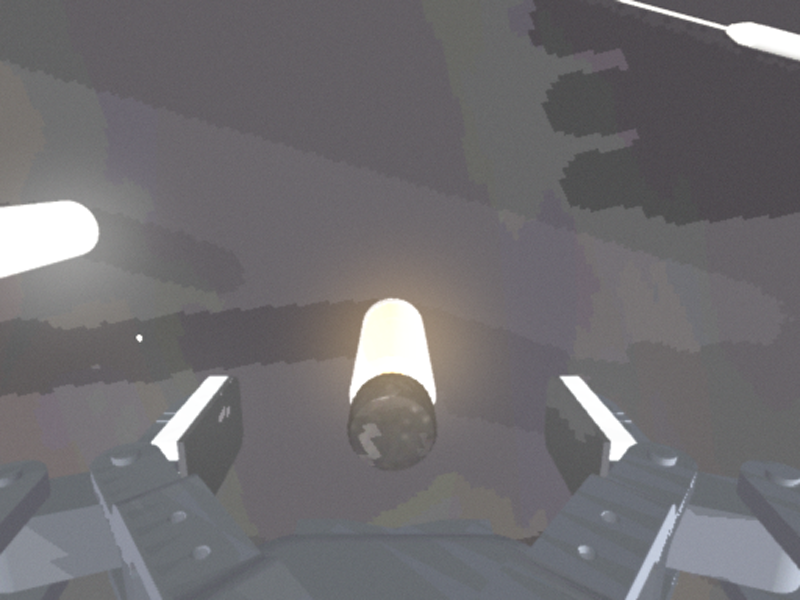

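Call:
{"method": "send_rows", "body": {
  "increments": [
    {"gripper": -1,"linear": [0.0005,0.0015,-0.002],"delta_rot": [0,0,0]},
    {"gripper": 0,"linear": [0.0005,0.0015,-0.002],"delta_rot": [0,0,0]},
    {"gripper": 0.3,"linear": [0.0005,0.0015,-0.002],"delta_rot": [0,0,0]},
    {"gripper": 0.6,"linear": [0.0005,0.0015,-0.002],"delta_rot": [0,0,0]},
    {"gripper": 0.6,"linear": [0.0005,0.0015,-0.002],"delta_rot": [0,0,0]},
    {"gripper": 0.6,"linear": [0.0005,0.0015,-0.002],"delta_rot": [0,0,0]},
    {"gripper": 0.6,"linear": [0.0005,0.0015,-0.002],"delta_rot": [0,0,0]}
  ],
  "newtons": 25
}}

```text
clock: 4.05
position: [0.5772, -0.2357, 0.0615]
ee_rot: [0.0, 0.787, 0.617, 0.0]
contact_force: [0.1, -1.4, 1.7]
width: 0.0246
gripper_force: 24.6
```

Call:
{"method": "send_rows", "body": {
  "increments": [
    {"gripper": 0.6,"linear": [0,0,0.03],"delta_rot": [0,0,0]},
    {"gripper": 0.6,"linear": [0,0,0.07],"delta_rot": [0,0,0]},
    {"gripper": 0.6,"linear": [0,0,0.1],"delta_rot": [0,0,0]},
    {"gripper": 0.6,"linear": [-0.011,0.035,0.1],"delta_rot": [0,0,0]},
    {"gripper": 0.6,"linear": [-0.023,0.074,0.1],"delta_rot": [0,0,0]},
    {"gripper": 0.6,"linear": [-0.035,0.113,0.1],"delta_rot": [0,0,0]},
    {"gripper": 0.6,"linear": [-0.047,0.152,0.1],"delta_rot": [0,0,0]},
    {"gripper": 0.6,"linear": [-0.058,0.19,0.1],"delta_rot": [0,0,0]}
  ]
}}

```text
clock: 4.85
position: [0.518, -0.0441, 0.1612]
ee_rot: [-0.0, 0.787, 0.617, -0.0]
contact_force: [0.6, 0.2, -1.3]
width: 0.025
gripper_force: 24.8
```

Call:
{"method": "send_rows", "body": {
  "increments": [
    {"gripper": 0.6,"linear": [-0.01,0.03,0],"delta_rot": [0,0,0]},
    {"gripper": 0.6,"linear": [-0.018,0.055,0],"delta_rot": [0,0,0]},
    {"gripper": 0.6,"linear": [-0.0226,0.069,-0.01],"delta_rot": [0,0,0]},
    {"gripper": 0.6,"linear": [-0.0226,0.069,-0.03],"delta_rot": [0,0,0]},
    {"gripper": 0.6,"linear": [-0.0226,0.069,-0.04],"delta_rot": [0,0,0]},
    {"gripper": 0.6,"linear": [-0.0226,0.069,-0.04],"delta_rot": [0,0,0]},
    {"gripper": 0.6,"linear": [-0.0226,0.069,-0.04],"delta_rot": [0,0,0]}
  ]
}}

```text
clock: 5.55
position: [0.4967, 0.0229, 0.1211]
ee_rot: [-0.0, 0.787, 0.617, -0.0]
contact_force: [0.2, -0.1, -0.1]
width: 0.0246
gripper_force: 24.8
```

```bash
python3 - <<'E'
from h import *
d=grab('wrist','w4.png'); s=get_state();print(s['position'],s['contact_force'],s['width'])
cv2.imwrite('pics/w4b.png',cv2.resize(d['pixels'],(800,600),interpolation=cv2.INTER_CUBIC))
E
```

```text
[0.49711171 0.02284875 0.12152344] [ 0.47765578 -0.88806135 -0.32146684] 0.024752540791658152
```

View pics/w4b.png

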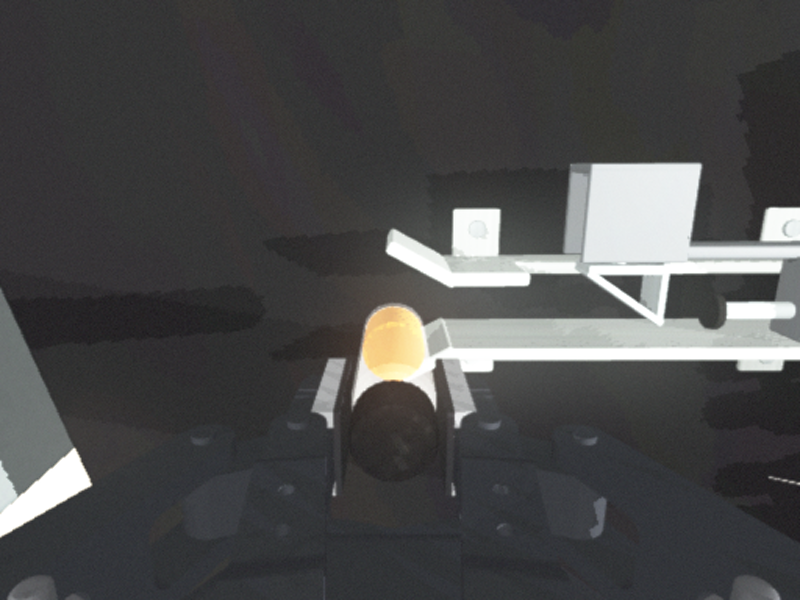

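```bash
python3 - <<'E'
from h import *
W=lambda x,y,z:px2w('wrist',(x/1.5625,y/1.5625),z)
O=np.array([.4965,.0235]);a=np.radians(-13.8);u=np.array([np.cos(a),np.sin(a)]);v=np.array([-u[1],u[0]])
for nm,x,y,z in[('Rmid',600,354,.048),('Rfar',790,354,.048),('Lkink',450,280,.048),('L57',528,280,.048),('Ltip',389,237,.048),('pawltip',661,325,.043),('pad',700,312,.036),('cap',395,430,.151)]:
    p=W(x,y,z);print(nm,p.round(4),((p[:2]-O)@u*1e3).round(1),((p[:2]-O)@v*1e3).round(1))
# bottom circle projection
p=get_state()['position']
for z in(.06,.151):
  q=[w2px('wrist',[p[0]+.0128*np.cos(t),p[1]+.0128*np.sin(t),z])*1.5625 for t in np.linspace(0,6.28,40)]
  q=np.array(q);print(z,q.min(0),q.max(0))
E
```

```text
Rmid [ 0.5848 -0.0157  0.048 ] 95.1 -17.1
Rfar [ 0.6685 -0.0363  0.048 ] 181.3 -17.0
Lkink [0.5258 0.0342 0.048 ] 25.9 17.4
L57 [0.5589 0.0261 0.048 ] 60.0 17.4
Ltip [0.5045 0.0588 0.048 ] -0.7 36.2
pawltip [ 0.6154 -0.0107  0.043 ] 123.7 -4.8
pad [ 0.6371 -0.0117  0.036 ] 144.9 -0.7
cap [0.4987 0.0254 0.151 ] 1.6 2.4
0.06 [362.08507779 298.21113813] [422.52436315 355.78530616]
0.151 [340.12797951 393.3467033 ] [442.7050737  485.12853496]
```

Call:
{"method": "send_rows", "body": {
  "increments": [
    {"gripper": 0.6,"linear": [0,0.001,-0.03],"delta_rot": [0,0,0]},
    {"gripper": 0.6,"linear": [0,0.001,-0.05],"delta_rot": [0,0,0]},
    {"gripper": 0.6,"linear": [0,0.001,-0.057],"delta_rot": [0,0,0]},
    {"gripper": 0.6,"linear": [0,0.001,-0.0585],"delta_rot": [0,0,0]},
    {"gripper": 0.6,"linear": [0,0.001,-0.0585],"delta_rot": [0,0,0]},
    {"gripper": 0.6,"linear": [0,0.001,-0.0585],"delta_rot": [0,0,0]}
  ]
}}

```text
clock: 6.2
position: [0.4975, 0.0243, 0.0639]
ee_rot: [0.001, 0.787, 0.617, 0.001]
contact_force: [0.2, 0.2, 1.0]
width: 0.0246
gripper_force: 24.8
```

Call:
{"method": "send_rows", "body": {
  "increments": [
    {"gripper": 0.6,"linear": [0,0,-0.001],"delta_rot": [0,0,0]},
    {"gripper": 0.6,"linear": [0,0,-0.0015],"delta_rot": [0,0,0]},
    {"gripper": 0.6,"linear": [0,0,-0.0015],"delta_rot": [0,0,0]}
  ]
}}

```text
clock: 6.5
position: [0.4966, 0.0245, 0.0616]
ee_rot: [0.0, 0.787, 0.617, 0.0]
contact_force: [0.1, -0.3, -0.8]
width: 0.0247
gripper_force: 24.8
```

Call:
{"method": "send_rows", "body": {
  "increments": [
    {"gripper": 0.6,"linear": [0,0,-0.0005],"delta_rot": [0,0,0]},
    {"gripper": 0.6,"linear": [0,0,-0.001],"delta_rot": [0,0,0]},
    {"gripper": 0.6,"linear": [0,0,-0.001],"delta_rot": [0,0,0]},
    {"gripper": 0.6,"linear": [0,0,-0.001],"delta_rot": [0,0,0]}
  ]
}}

```text
clock: 6.9
position: [0.4967, 0.0245, 0.0614]
ee_rot: [0.0, 0.787, 0.617, 0.0]
contact_force: [-2.4, -0.5, 8.0]
width: 0.0247
gripper_force: 25.6
```

Call:
{"method": "send_rows", "body": {
  "increments": [
    {"gripper": 0.25,"linear": [0,0,0],"delta_rot": [0,0,0]},
    {"gripper": 0.25,"linear": [0,0,0.0005],"delta_rot": [0,0,0]},
    {"gripper": 0.25,"linear": [0,0,0.0005],"delta_rot": [0,0,0]},
    {"gripper": 0.6,"linear": [0,0,0.0005],"delta_rot": [0,0,0]},
    {"gripper": 0.6,"linear": [0,0,0.0005],"delta_rot": [0,0,0]},
    {"gripper": 0.6,"linear": [0,0,0.0005],"delta_rot": [0,0,0]},
    {"gripper": 0.6,"linear": [0,0,0.0005],"delta_rot": [0,0,0]}
  ]
}}

```text
clock: 7.6
position: [0.4965, 0.0245, 0.0608]
ee_rot: [0.0, 0.787, 0.617, 0.0]
contact_force: [0.5, 0.8, 0.9]
width: 0.025
gripper_force: 24.5
```

Call:
{"method": "send_rows", "body": {
  "increments": [
    {"gripper": 0.6,"linear": [0.0049,-0.0012,0],"delta_rot": [0,0,0]},
    {"gripper": 0.6,"linear": [0.0097,-0.0024,0],"delta_rot": [0,0,0]},
    {"gripper": 0.6,"linear": [0.0146,-0.0036,0],"delta_rot": [0,0,0]},
    {"gripper": 0.6,"linear": [0.0194,-0.0048,0],"delta_rot": [0,0,0]},
    {"gripper": 0.6,"linear": [0.0243,-0.006,0],"delta_rot": [0,0,0]},
    {"gripper": 0.6,"linear": [0.0291,-0.0072,0],"delta_rot": [0,0,0]},
    {"gripper": 0.6,"linear": [0.0291,-0.0072,0],"delta_rot": [0,0,0]}
  ]
}}

```text
clock: 8.3
position: [0.527, 0.0169, 0.0608]
ee_rot: [0.001, 0.787, 0.617, 0.001]
contact_force: [-0.3, 0.7, 0.8]
width: 0.0251
gripper_force: 24.7
```

Call:
{"method": "send_rows", "body": {
  "increments": [
    {"gripper": 0.6,"linear": [0.0039,-0.001,0],"delta_rot": [0,0,0]},
    {"gripper": 0.6,"linear": [0.0078,-0.0019,0],"delta_rot": [0,0,0]},
    {"gripper": 0.6,"linear": [0.0117,-0.0029,0],"delta_rot": [0,0,0]},
    {"gripper": 0.6,"linear": [0.0155,-0.0038,0],"delta_rot": [0,0,0]},
    {"gripper": 0.6,"linear": [0.0194,-0.0048,0],"delta_rot": [0,0,0]},
    {"gripper": 0.6,"linear": [0.0233,-0.0057,0],"delta_rot": [0,0,0]},
    {"gripper": 0.6,"linear": [0.0272,-0.0067,0],"delta_rot": [0,0,0]},
    {"gripper": 0.6,"linear": [0.0272,-0.0067,0],"delta_rot": [0,0,0]}
  ]
}}

```text
clock: 9.1
position: [0.5537, 0.0103, 0.0608]
ee_rot: [0.0, 0.787, 0.617, 0.0]
contact_force: [0.1, -0.3, 0.3]
width: 0.0244
gripper_force: 24.6
```

Call:
{"method": "send_rows", "body": {
  "increments": [
    {"gripper": 0.6,"linear": [0.0029,-0.0007,0],"delta_rot": [0,0,0]},
    {"gripper": 0.6,"linear": [0.0058,-0.0014,0],"delta_rot": [0,0,0]},
    {"gripper": 0.6,"linear": [0.0087,-0.0021,0],"delta_rot": [0,0,0]},
    {"gripper": 0.6,"linear": [0.0117,-0.0029,0],"delta_rot": [0,0,0]},
    {"gripper": 0.6,"linear": [0.0146,-0.0036,0],"delta_rot": [0,0,0]},
    {"gripper": 0.6,"linear": [0.0175,-0.0043,0],"delta_rot": [0,0,0]},
    {"gripper": 0.6,"linear": [0.0175,-0.0043,0],"delta_rot": [0,0,0]}
  ]
}}

```text
clock: 9.8
position: [0.5709, 0.0061, 0.0608]
ee_rot: [0.0, 0.787, 0.617, 0.0]
contact_force: [0.3, -0.9, -0.6]
width: 0.025
gripper_force: 24.6
```

Lane x is about 77, still with no contact. I'll keep going in small steps.

Call:
{"method": "send_rows", "body": {
  "increments": [
    {"gripper": 0.6,"linear": [0.0019,-0.0005,0],"delta_rot": [0,0,0]},
    {"gripper": 0.6,"linear": [0.0039,-0.001,0],"delta_rot": [0,0,0]},
    {"gripper": 0.6,"linear": [0.0058,-0.0014,0],"delta_rot": [0,0,0]},
    {"gripper": 0.6,"linear": [0.0078,-0.0019,0],"delta_rot": [0,0,0]},
    {"gripper": 0.6,"linear": [0.0097,-0.0024,0],"delta_rot": [0,0,0]},
    {"gripper": 0.6,"linear": [0.0097,-0.0024,0],"delta_rot": [0,0,0]}
  ]
}}

```text
clock: 10.4
position: [0.5804, 0.0037, 0.0608]
ee_rot: [0.0, 0.787, 0.617, 0.0]
contact_force: [1.0, -0.2, -0.1]
width: 0.025
gripper_force: 24.6
```

Call:
{"method": "send_rows", "body": {
  "increments": [
    {"gripper": 0.6,"linear": [0.0019,-0.0005,0],"delta_rot": [0,0,0]},
    {"gripper": 0.6,"linear": [0.0039,-0.001,0],"delta_rot": [0,0,0]},
    {"gripper": 0.6,"linear": [0.0058,-0.0014,0],"delta_rot": [0,0,0]},
    {"gripper": 0.6,"linear": [0.0078,-0.0019,0],"delta_rot": [0,0,0]},
    {"gripper": 0.6,"linear": [0.0078,-0.0019,0],"delta_rot": [0,0,0]}
  ]
}}

```text
clock: 10.9
position: [0.5869, 0.0018, 0.0608]
ee_rot: [-0.001, 0.787, 0.617, -0.001]
contact_force: [-3.3, -0.7, 2.1]
width: 0.0247
gripper_force: 24.8
```

Call:
{"method": "send_rows", "body": {
  "increments": [
    {"gripper": 0.6,"linear": [0.0019,-0.0005,0],"delta_rot": [0,0,0]},
    {"gripper": 0.6,"linear": [0.0039,-0.001,0],"delta_rot": [0,0,0]},
    {"gripper": 0.6,"linear": [0.0058,-0.0014,0],"delta_rot": [0,0,0]},
    {"gripper": 0.6,"linear": [0.0078,-0.0019,0],"delta_rot": [0,0,0]},
    {"gripper": 0.6,"linear": [0.0078,-0.0019,0],"delta_rot": [0,0,0]}
  ]
}}

```text
clock: 11.4
position: [0.5958, -0.0002, 0.0608]
ee_rot: [0.0, 0.787, 0.617, -0.0]
contact_force: [-4.5, -1.5, 3.8]
width: 0.0249
gripper_force: 24.9
```

Call:
{"method": "send_rows", "body": {
  "increments": [
    {"gripper": 0.6,"linear": [0.0019,-0.0005,0],"delta_rot": [0,0,0]},
    {"gripper": 0.6,"linear": [0.0039,-0.001,0],"delta_rot": [0,0,0]},
    {"gripper": 0.6,"linear": [0.0058,-0.0014,0],"delta_rot": [0,0,0]},
    {"gripper": 0.6,"linear": [0.0078,-0.0019,0],"delta_rot": [0,0,0]},
    {"gripper": 0.6,"linear": [0.0078,-0.0019,0],"delta_rot": [0,0,0]}
  ]
}}

```text
clock: 11.9
position: [0.6035, -0.002, 0.0608]
ee_rot: [0.0, 0.787, 0.617, -0.0]
contact_force: [-3.8, -1.7, 4.4]
width: 0.0247
gripper_force: 25.0
```

Call:
{"method": "send_rows", "body": {
  "increments": [
    {"gripper": 0.6,"linear": [0.0019,-0.0005,0],"delta_rot": [0,0,0]},
    {"gripper": 0.6,"linear": [0.0039,-0.001,0],"delta_rot": [0,0,0]},
    {"gripper": 0.6,"linear": [0.0058,-0.0014,0],"delta_rot": [0,0,0]},
    {"gripper": 0.6,"linear": [0.0058,-0.0014,0],"delta_rot": [0,0,0]}
  ]
}}

```text
clock: 12.3
position: [0.6091, -0.0035, 0.0608]
ee_rot: [0.0, 0.787, 0.617, -0.0]
contact_force: [-3.6, -1.0, 3.6]
width: 0.0248
gripper_force: 25.0
```

Call:
{"method": "send_rows", "body": {
  "increments": [
    {"gripper": 0.6,"linear": [0.0019,-0.0005,0],"delta_rot": [0,0,0]},
    {"gripper": 0.6,"linear": [0.0039,-0.001,0],"delta_rot": [0,0,0]},
    {"gripper": 0.6,"linear": [0.0058,-0.0014,0],"delta_rot": [0,0,0]},
    {"gripper": 0.6,"linear": [0.0058,-0.0014,0],"delta_rot": [0,0,0]}
  ]
}}

```text
clock: 12.7
position: [0.6168, -0.0052, 0.0609]
ee_rot: [0.001, 0.787, 0.617, 0.001]
contact_force: [-0.9, -3.2, 0.9]
width: 0.0248
gripper_force: 24.7
```

Call:
{"method": "send_rows", "body": {
  "increments": [
    {"gripper": 0.6,"linear": [0.0019,-0.0005,0],"delta_rot": [0,0,0]},
    {"gripper": 0.6,"linear": [0.0039,-0.001,0],"delta_rot": [0,0,0]},
    {"gripper": 0.6,"linear": [0.0058,-0.0014,0],"delta_rot": [0,0,0]},
    {"gripper": 0.6,"linear": [0.0058,-0.0014,0],"delta_rot": [0,0,0]}
  ]
}}

```text
clock: 13.1
position: [0.6225, -0.0064, 0.061]
ee_rot: [0.001, 0.787, 0.617, 0.001]
contact_force: [1.9, -3.4, -0.9]
width: 0.0246
gripper_force: 24.7
```

Call:
{"method": "send_rows", "body": {
  "increments": [
    {"gripper": 0.6,"linear": [0.001,-0.0002,0],"delta_rot": [0,0,0]},
    {"gripper": 0.6,"linear": [0.0019,-0.0005,0],"delta_rot": [0,0,0]},
    {"gripper": 0.6,"linear": [0.0019,-0.0005,0],"delta_rot": [0,0,0]}
  ]
}}

```text
clock: 13.4
position: [0.6231, -0.0066, 0.0609]
ee_rot: [0.0, 0.787, 0.617, 0.0]
contact_force: [1.8, -3.6, 0.5]
width: 0.0249
gripper_force: 24.8
```

Call:
{"method": "send_rows", "body": {
  "increments": [
    {"gripper": 0.6,"linear": [0.001,-0.0002,0],"delta_rot": [0,0,0]},
    {"gripper": 0.6,"linear": [0.0019,-0.0005,0],"delta_rot": [0,0,0]},
    {"gripper": 0.6,"linear": [0.0019,-0.0005,0],"delta_rot": [0,0,0]}
  ]
}}

```text
clock: 13.7
position: [0.6254, -0.0072, 0.061]
ee_rot: [0.001, 0.787, 0.617, 0.001]
contact_force: [1.6, -2.5, 0.4]
width: 0.0249
gripper_force: 24.7
```

Call:
{"method": "send_rows", "body": {
  "increments": [
    {"gripper": 0.6,"linear": [0.001,-0.0002,0],"delta_rot": [0,0,0]},
    {"gripper": 0.6,"linear": [0.001,-0.0002,0],"delta_rot": [0,0,0]}
  ]
}}

```text
clock: 13.9
position: [0.6264, -0.0073, 0.061]
ee_rot: [0.001, 0.787, 0.617, 0.001]
contact_force: [1.9, -3.6, -0.4]
width: 0.025
gripper_force: 24.7
```

Lane x is about 133.5. I'll go on 1 mm at a time, reading the force.

Call:
{"method": "send_rows", "body": {
  "increments": [
    {"gripper": 0.6,"linear": [0.001,-0.0002,0],"delta_rot": [0,0,0]},
    {"gripper": 0.6,"linear": [0.0015,-0.0004,0],"delta_rot": [0,0,0]},
    {"gripper": 0.6,"linear": [0.0015,-0.0004,0],"delta_rot": [0,0,0]}
  ]
}}

```text
clock: 14.2
position: [0.627, -0.0075, 0.0609]
ee_rot: [-0.0, 0.787, 0.617, 0.0]
contact_force: [1.0, -3.0, 0.3]
width: 0.0245
gripper_force: 24.8
```

Call:
{"method": "send_rows", "body": {
  "increments": [
    {"gripper": 0.6,"linear": [0.001,-0.0002,0],"delta_rot": [0,0,0]},
    {"gripper": 0.6,"linear": [0.001,-0.0002,0],"delta_rot": [0,0,0]}
  ]
}}

```text
clock: 14.4
position: [0.6272, -0.0076, 0.0608]
ee_rot: [-0.001, 0.787, 0.617, -0.001]
contact_force: [-1.1, -2.1, 2.6]
width: 0.0248
gripper_force: 25.0
```

Call:
{"method": "send_rows", "body": {
  "increments": [
    {"gripper": 0.6,"linear": [0.001,-0.0002,0],"delta_rot": [0,0,0]},
    {"gripper": 0.6,"linear": [0.001,-0.0002,0],"delta_rot": [0,0,0]}
  ]
}}

```text
clock: 14.6
position: [0.6277, -0.0078, 0.0608]
ee_rot: [-0.001, 0.787, 0.617, -0.001]
contact_force: [-3.4, -1.5, 4.9]
width: 0.0252
gripper_force: 25.2
```

Call:
{"method": "send_rows", "body": {
  "increments": [
    {"gripper": 0.6,"linear": [0.001,-0.0002,0],"delta_rot": [0,0,0]},
    {"gripper": 0.6,"linear": [0.001,-0.0002,0],"delta_rot": [0,0,0]}
  ]
}}

```text
clock: 14.8
position: [0.6288, -0.008, 0.0608]
ee_rot: [-0.001, 0.787, 0.617, -0.001]
contact_force: [-3.3, -2.1, 6.1]
width: 0.0246
gripper_force: 25.2
```

Call:
{"method": "send_rows", "body": {
  "increments": [
    {"gripper": 0.6,"linear": [0.001,-0.0002,0],"delta_rot": [0,0,0]},
    {"gripper": 0.6,"linear": [0.001,-0.0002,0],"delta_rot": [0,0,0]}
  ]
}}

```text
clock: 15.0
position: [0.6293, -0.008, 0.0608]
ee_rot: [-0.001, 0.787, 0.617, -0.001]
contact_force: [-5.1, -1.1, 5.9]
width: 0.0247
gripper_force: 25.3
```

Call:
{"method": "send_rows", "body": {
  "increments": [
    {"gripper": 0.6,"linear": [0.0008,-0.0002,0],"delta_rot": [0,0,0]},
    {"gripper": 0.6,"linear": [0.0008,-0.0002,0],"delta_rot": [0,0,0]}
  ]
}}

```text
clock: 15.2
position: [0.6294, -0.008, 0.0608]
ee_rot: [-0.002, 0.787, 0.617, -0.002]
contact_force: [-5.1, -0.1, 7.1]
width: 0.0246
gripper_force: 25.5
```

Call:
{"method": "send_rows", "body": {
  "increments": [
    {"gripper": 0.6,"linear": [0.001,-0.0002,0],"delta_rot": [0,0,0]},
    {"gripper": 0.6,"linear": [0.001,-0.0002,0],"delta_rot": [0,0,0]}
  ]
}}

```text
clock: 15.4
position: [0.6297, -0.0081, 0.0608]
ee_rot: [-0.002, 0.787, 0.617, -0.002]
contact_force: [-6.1, -0.3, 8.6]
width: 0.0246
gripper_force: 25.6
```

Call:
{"method": "send_rows", "body": {
  "increments": [
    {"gripper": 0.6,"linear": [0.0008,-0.0002,0],"delta_rot": [0,0,0]},
    {"gripper": 0.6,"linear": [0.0008,-0.0002,0],"delta_rot": [0,0,0]}
  ]
}}

```text
clock: 15.6
position: [0.6298, -0.0081, 0.0608]
ee_rot: [-0.003, 0.787, 0.617, -0.003]
contact_force: [-8.0, -0.2, 8.9]
width: 0.0251
gripper_force: 25.7
```

```bash
python3 - <<'E'
from h import *
d=grab('wrist','w5.png'); t=grab('top','t5.png');s=get_state();print(s['position'],s['contact_force'])
o=np.zeros((600,800,3),np.uint8)
o[:360,:480]=cv2.resize(d['pixels'][120:360,140:460],(480,360),interpolation=cv2.INTER_CUBIC)
g=d['pixels'][150:290,170:390];o[360:600,:377]=cv2.resize(g,(377,240))
q=grab('scene','s5.png')['pixels'][150:260,170:270];o[:352,480:]=cv2.resize(q,(320,352),interpolation=cv2.INTER_CUBIC)
q=t['pixels'][140:220,180:260];o[352:600,480:728]=cv2.resize(q,(248,248),interpolation=cv2.INTER_CUBIC)
cv2.imwrite('pics/c5.png',o)
E
```

```text
[ 0.62984223 -0.00810339  0.06084842] [-8.51385221 -1.2420277   8.71091696]
```

View pics/c5.png

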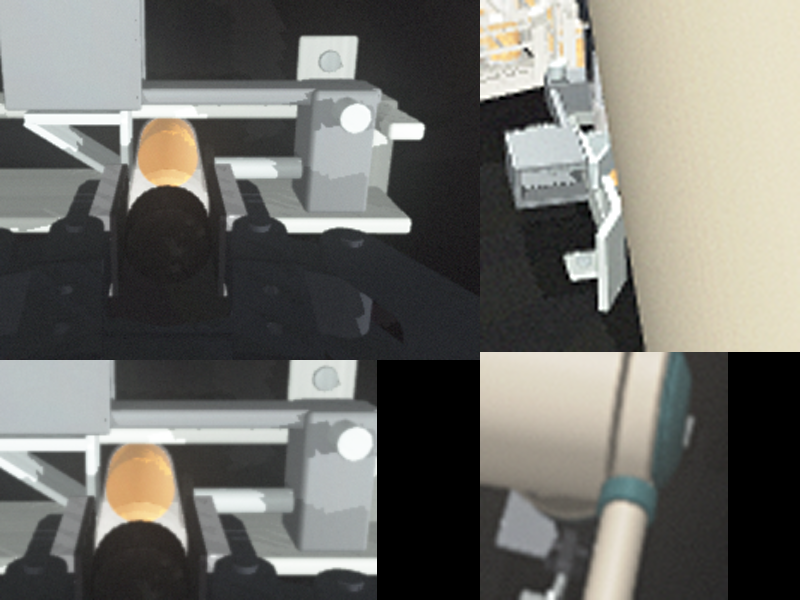

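The pawl blade is fully out behind the vial, with its rear plate at about (125,110)–(125,165) and the vial's edge at about 135. The push reads about 8 N. I'll back off gently to confirm the pawl holds.

Call:
{"method": "send_rows", "body": {
  "increments": [
    {"gripper": 0.6,"linear": [-0.001,0.0002,0],"delta_rot": [0,0,0]},
    {"gripper": 0.6,"linear": [-0.0019,0.0005,0],"delta_rot": [0,0,0]},
    {"gripper": 0.6,"linear": [-0.0029,0.0007,0],"delta_rot": [0,0,0]},
    {"gripper": 0.6,"linear": [-0.0029,0.0007,0],"delta_rot": [0,0,0]}
  ]
}}

```text
clock: 16.15
position: [0.6292, -0.0079, 0.0608]
ee_rot: [-0.001, 0.787, 0.617, -0.001]
contact_force: [-5.1, -1.5, 4.7]
width: 0.0249
gripper_force: 25.3
```

Call:
{"method": "send_rows", "body": {
  "increments": [
    {"gripper": 0.6,"linear": [-0.001,0.0002,0],"delta_rot": [0,0,0]},
    {"gripper": 0.6,"linear": [-0.0019,0.0005,0],"delta_rot": [0,0,0]},
    {"gripper": 0.6,"linear": [-0.0019,0.0005,0],"delta_rot": [0,0,0]}
  ]
}}

```text
clock: 16.45
position: [0.6289, -0.0078, 0.0609]
ee_rot: [0.0, 0.787, 0.617, 0.0]
contact_force: [-2.0, -1.7, 2.8]
width: 0.0249
gripper_force: 25.0
```

Call:
{"method": "send_rows", "body": {
  "increments": [
    {"gripper": 0.3,"linear": [-0.0005,0,0],"delta_rot": [0,0,0]},
    {"gripper": 0,"linear": [-0.0005,0,0],"delta_rot": [0,0,0]},
    {"gripper": -0.3,"linear": [-0.0005,0,0.001],"delta_rot": [0,0,0]},
    {"gripper": -0.3,"linear": [-0.0005,0,0.001],"delta_rot": [0,0,0]},
    {"gripper": -0.3,"linear": [-0.0005,0,0.001],"delta_rot": [0,0,0]}
  ]
}}

```text
clock: 16.95
position: [0.6286, -0.0077, 0.0618]
ee_rot: [0.0, 0.787, 0.617, 0.0]
contact_force: [0.2, 0.2, -0.4]
width: 0.0556
gripper_force: 0.0
```

Call:
{"method": "send_rows", "body": {
  "increments": [
    {"gripper": -0.3,"linear": [0,0,0.02],"delta_rot": [0,0,0]},
    {"gripper": -0.3,"linear": [0,0,0.06],"delta_rot": [0,0,0]},
    {"gripper": -0.3,"linear": [0,0,0.1],"delta_rot": [0,0,0]},
    {"gripper": -0.3,"linear": [-0.03,0,0.13],"delta_rot": [0,0,0]},
    {"gripper": -0.3,"linear": [-0.06,-0.01,0.13],"delta_rot": [0,0,0]},
    {"gripper": -0.3,"linear": [-0.06,-0.01,0.13],"delta_rot": [0,0,0]},
    {"gripper": -0.3,"linear": [-0.06,-0.01,0.13],"delta_rot": [0,0,0]}
  ]
}}

```text
clock: 17.65
position: [0.5682, -0.0179, 0.1922]
ee_rot: [0.0, 0.787, 0.617, 0.001]
contact_force: [0.7, 0.0, -0.1]
width: 0.0556
gripper_force: 0.0
```

```bash
python3 - <<'E'
from h import *
d=grab('wrist','w6.png'); s=get_state();print(s['position'],s['contact_force'])
W=lambda x,y,z:w2px('wrist',[x,y,z])
print(W(.6289,-.0078,.091)*1.5625)
cv2.imwrite('pics/w6b.png',cv2.resize(d['pixels'],(800,600),interpolation=cv2.INTER_CUBIC))
E
```

```text
[ 0.56879999 -0.01779487  0.19182274] [-0.72223042  0.87021835  0.19917258]
[507.3536798  254.78058475]
```

View pics/w6b.png

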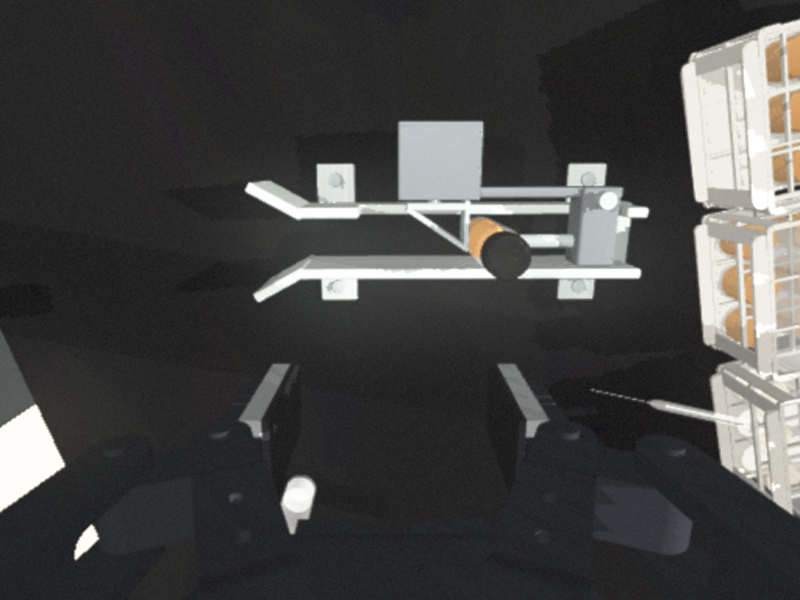

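The vial stands at (505,255), as predicted. The pawl is fully out behind it, with its tip at about (467,250), and the pad is in front. The gripper is clear, so I'm handing in.

```bash
python3 -c "
from rig import sign_off
print(sign_off())"
```

```text
the job is handed in; nothing more can be done
None
```

The extract vial is upright in the lane, trapped between the clicked-out pawl and the end stop; peak push on the stop was about 8 N, the small vials were never touched, and the job was handed in at about 18 s.

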